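Unnest the steel dosing cups onto the drying tray

TASK

The three steel dosing cups stand nested inside one another on the bench. Take the set apart from the inside out: first lift the tall narrow cup out and set it upright on the grey drying tray, then set the middle cup upright beside it on the tray, each resting on the tray's floor and not dropped. Leave the low wide cup standing where it is and do not disturb the tamper, the solenoid valve or the bean jar.

Things in the scene. Friction and masses are not known exactly. Their poses are not given: they have to be found in the camera images.
- tall_cup_mid (a point): Innermost cup: plain steel, round, straight-walled, open at the top; 40 mm outside diameter, 92 mm high, wall 2.5 mm, 90 g. Its point is on its axis, half-way up; z is its axis, up when it stands. At the start it stands on the 4 mm thick floor of the middle cup, its foot 8 mm above the bench and its rim 100 mm above it, so only its upper 34 mm stand out and can be gripped round the outside. It is loose (4 mm play all round).
- middle_cup_mid (a point): Middle cup: the same kind, 54 mm outside diameter, 62 mm high, wall 3 mm, floor 4 mm, 120 g. Its point is on its axis, half-way up; z is its axis, up when it stands. At the start it stands on the 4 mm thick floor of the wide cup, its rim 66 mm above the bench, so only its upper 34 mm stand out of the wide cup. It is loose (4 mm play all round).
- wide_cup_mid (a point): Outermost cup, which stays: the same kind, 68 mm outside diameter, 32 mm high, wall 3 mm, 400 g, loose on the bench. Its point is on its axis, half-way up; z is its axis, up when it stands. 
- drying_tray: Shallow grey drying tray with dark drain slots, fixed to the bench: 120 mm along its x, 200 mm along its y (the slots run along x), floor 4 mm above the bench, rim 14 mm above it and 4 mm thick. Origin at the centre of its underside, z up. It lies to the left or to the right of the cups, a little turned.
- tamper: Bystander: coffee tamper with black knob, 58 mm diameter, 89 mm high, origin at the centre of its underside. To its right, toward the place where some arms start, stands a fixed tablet on a stand, 300 mm wide, its top 215 mm above the bench: pass above it.
- solenoid_valve: Bystander: brass valve with a black coil block, 49 x 62 mm, 64 mm high, origin at the centre of its underside.
- bean_jar: Bystander: sample jar of roasted beans with black lid, 62 mm diameter, 78 mm high, origin at the centre of its underside.

How it is judged:
By the outcome, as a careful person would: the job done as asked, in the order asked, and still so for the second after the job is handed in, with the robot touching nothing.
It also fails if it takes over 64 s, if anything falls off the work surface, if the arm or the gripper's body presses on something with over 40 N, if the wrist force passes 120 N, or if a joint passes its speed limit or range.

ROBOT

A 6-joint arm with a two-finger parallel gripper is mounted at the origin on a cart in front of the work surface, level with it; the furniture and walls round the work are solid. World frame = base frame: x ahead of the robot, y to its left, z up, the work surface at z = 0. Lengths are in m, angles in degrees, forces in N, time in s.
With the tool pointing down it reaches from about 0.325 to 0.875 m from the base axis. Payload 4.4 kg.
Tool frame: the origin (TCP) lies midway between the tips of the shut fingers; the grasp point (between the pads) lies bot.grip_point_offset behind it (bot.grip_point_offset is the distance from the TCP to the grasp point, in m); z points along the fingers, y is the line along which they close (so a half turn about z gives the same grasp; the last joint's range is limited). The gripper opens to 85 mm and grips with 20 to 120 N. Pads are 22 mm wide; open, the fingers measure 114 mm over their backs; the gripper's body (76 mm by 85 mm) begins 54 mm behind the grasp point. The pads swing forward as they close: fully open they stand 13 mm farther back than shut.
Start: joints at [-74.169, 11.837, 88.321, -0, 79.842, -8.623], TCP at [0.238, -0.523, 0.231] pointing down, gripper open.
Joint ranges: [-156.59, 156.59], [-49.26, 127.26], [12.9, 141.05], [-63.56, 243.56], [4.71, 150.69], [-161.64, 161.64]. Speed limits (degrees/s): [159.86, 159.86, 180, 180, 180, 180].

INTERFACE

Orientations are given as a 3x3 rotation matrix whose columns are the frame's x, y, z axes.
In Python, from workcell import bot gives the robot as it stands.
- The arm moves only by the tool move_arm, never from a script. Its argument "deltas" is a list of rows, each a list of 7 numbers: the gripper command: -1 is shut, 1 is fully open, values between are in proportion, then the shift along the tool's x, y, z in m, then the turn, a rotation vector about the tool's x, y, z in degrees. A call has 1 to 20 rows; each row is the pose to reach, as a shift and turn from the pose commanded when the call began, along the tool's axes at that moment; what a row does not reach only later rows make up. A row lasts 1/10 s, in which the tool goes at most 50 mm and 8.59 degrees, less where a joint would pass 70% of its speed; a pose out of reach is approached as far as the arm can. A call with a gripper value outside its range is refused whole. The fingers move at their own pace and stop on an object; "newtons" is the grip in N (left out, the last holds). Time passes only in rows, so rows that repeat a pose let the fingers close. It gives the time, the measured TCP pose, the force, the opening and the grip force at its end, in the units of the state.
- bot.observe(): the state, without advancing time (a new reading comes with each control period).
- bot.camera(name): name is "scene" or "top"; returns a dict with "color" (480x640x3 uint8, blue, green, red), "K" (3x3 intrinsics, pixels), "R" (3x3) and "t" (3): a world point X has camera coordinates R X + t. Camera axes: x right, y down, z forward; pixel columns grow to the right and rows downward; lengths in m; the calibration is good to about 2 mm. A picture is of the moment at which its call begins. There is no depth.
- bot.job_done(): hands the job in; it is judged then, once.
Trained networks look in the newest picture that a camera, given by its name, has taken for a name from the list of things; names that differ only in an ending like _2 or _b are one class to them, and where a whole thing is asked for, a point or a joint stands for the part that bears it (a point fixed in the world has none). Each returns a list of dicts, best first, with "confidence" (0 to 1); they miss things now and then, are a little off and sometimes report something else, mostly with a low value. They report only what shows in the picture. A call takes as long as a camera call.
- bot.look_for(camera, target): "location" ([row, column] in pixels, amid what is visible of it).
- bot.outline_of(camera, target): "region" (480x640 bool, what is visible of it) and "location" ([row, column] in pixels, amid what is visible of it).
- bot.spot_point(camera, target): "location" ([row, column] in pixels: a listed point, or the origin of a listed thing).
The state is a dict: "clock": time; "joints": joint angles; "joint_velocities": joint speeds; "joint_torque": joint torques, N m; "tcp_pos": TCP position; "eef_rot": TCP orientation; "wrist_force": force on the tool from outside, world axes, zero at the start; "torque": the same for the moment, N m; "opening": finger opening in m; "gripper_force": force on a finger pad.
Only numpy, scipy, OpenCV 4.12 (cv2) and the standard library are available. Lean on these libraries where they do the work, as an engineer would, in place of code of your own. Each camera call takes 0.05 s, during which the arm holds its last target. There are 200 camera calls.

## Working session

There is one attempt and no reset: what is moved stays moved. The work goes in short steps, Python scripts to look and compute and a tool call to move; the robot and the scene stay as the last step left them, time stands still between calls to the robot, and variables do not carry over. Pictures are saved under pics/ and viewed, at most 13 in all, crops included, and the job is handed in when it is done.

Besides the shell and the picture viewer there is one more tool, called in YAML: its name, and indented under it one key for each argument. move_arm: Moves the arm, as the interface text tells. Its arguments: {"type":"object","properties":{"deltas":{"type":"array"},"newtons":{"type":"number"}},"required":["deltas"]}

```bash
mkdir -p pics; cat > h.py <<'E'
import numpy as np, cv2
from workcell import bot
def ray(c,p):
    d=c["R"].T@np.linalg.inv(c["K"])@np.array([p[1],p[0],1.]); return -c["R"].T@c["t"], d/np.linalg.norm(d)
def tri(rs):
    A=np.zeros((3,3));b=np.zeros(3)
    for o,d in rs:
        P=np.eye(3)-np.outer(d,d);A+=P;b+=P@o
    X=np.linalg.solve(A,b); return X,[np.linalg.norm(np.cross(X-o,d)) for o,d in rs]
def atz(r,z): o,d=r; return o+d*(z-o[2])/d[2]
def proj(c,X):
    q=c["K"]@(c["R"]@np.array(X)+c["t"]); return q[:2]/q[2]
E
python3 - <<'E'
from h import *
np.set_printoptions(precision=4,suppress=True)
s=bot.observe();print(s["tcp_pos"],s["eef_rot"],s["opening"],bot.grip_point_offset,s["clock"])
C={}
for n in("scene","top"):
    C[n]=bot.camera(n);cv2.imwrite(f"pics/{n}0.png",C[n]["color"]);print(n,"campos",-C[n]["R"].T@C[n]["t"])
for t in("tall_cup_mid","middle_cup_mid","wide_cup_mid","drying_tray","tamper","solenoid_valve","bean_jar"):
    rs=[]
    for n in C:
        r=bot.spot_point(n,t)
        if r: rs.append(ray(C[n],r[0]["location"]));print(t,n,np.round(r[0]["location"]),r[0]["confidence"],len(r),atz(rs[-1],0))
    if len(rs)==2: print("   ",*tri(rs))
E
```

```text
[ 0.2378 -0.5227  0.2301] [[ 0.9103  0.414  -0.0006]
 [ 0.414  -0.9103  0.0022]
 [ 0.0004 -0.0023 -1.    ]] 0.08548162596983397 0.0187 0.0
scene campos [0.1739 0.9438 0.4554]
top campos [0.3974 0.1982 1.0033]
middle_cup_mid scene [255. 342.] 0.67 1 [0.4796 0.0821 0.    ]
middle_cup_mid top [279. 328.] 0.63 1 [0.464 0.162 0.   ]
    [0.4565 0.162  0.0416] [np.float64(0.0049483384035474386), np.float64(0.004948338403547565)]
wide_cup_mid scene [264. 341.] 0.8 1 [0.4655 0.125  0.    ]
wide_cup_mid top [281. 331.] 0.72 1 [0.4596 0.1562 0.    ]
    [0.4566 0.1563 0.0171] [np.float64(0.0020684950565142686), np.float64(0.0020684950565141936)]
drying_tray top [284. 224.] 0.61 1 [0.451  0.3942 0.    ]
tamper scene [234. 383.] 0.58 1 [ 0.4238 -0.0672 -0.    ]
tamper top [300. 423.] 0.65 1 [ 0.4189 -0.0475  0.    ]
    [ 0.4185 -0.0451  0.0099] [np.float64(0.00015236961688477323), np.float64(0.00015236961688482148)]
solenoid_valve scene [267. 272.] 0.86 1 [0.596  0.2006 0.    ]
solenoid_valve top [223. 311.] 0.63 1 [0.5888 0.2028 0.    ]
    [0.591  0.2039 0.0022] [np.float64(0.002771313433373602), np.float64(0.0027713134333733334)]
bean_jar scene [331. 211.] 0.62 1 [0.5802 0.4419 0.    ]
bean_jar top [223. 207.] 0.72 1 [0.587  0.4367 0.    ]
    [ 0.5863  0.4369 -0.0047] [np.float64(0.0017384443775998043), np.float64(0.0017384443775999253)]
```

View pics/scene0.png

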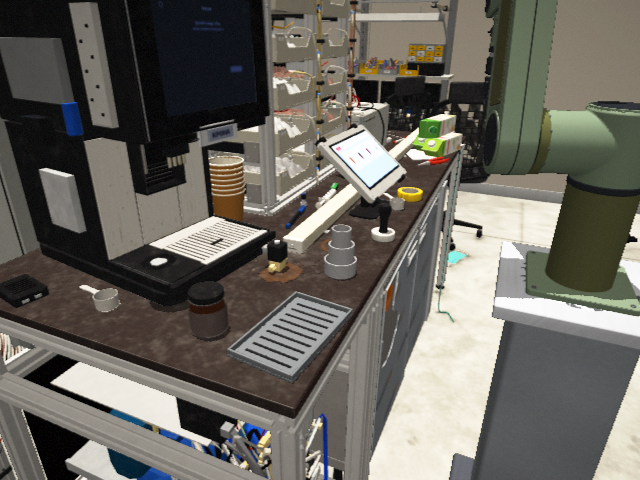

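View pics/top0.png

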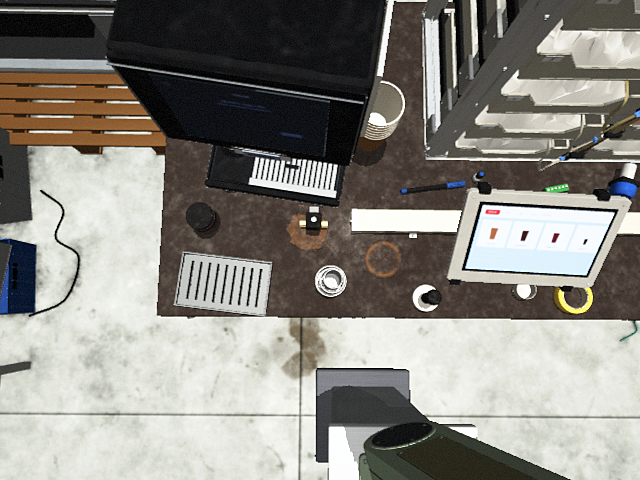

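The scene view shows the nested cups around (row 250, col 341), the tray in front at about (335, 292) and the valve at (262, 277). The top view shows the cups at about (281, 331), the tray with corners near (252,182), (262,272), (315,267) and (306,175), and the tamper at (298, 427). Next I'll refine the positions with a model overlay.

```bash
python3 - <<'E'
from h import *
np.set_printoptions(precision=4,suppress=True)
C={n:bot.camera(n) for n in("scene","top")}
# tray: outline quad from top
r=bot.outline_of("top","drying_tray")
m=r[0]["region"].astype(np.uint8);cn=max(cv2.findContours(m,0,2)[0],key=cv2.contourArea)
q=cv2.boxPoints(cv2.minAreaRect(cn));P=[atz(ray(C["top"],(v,u)),.012) for u,v in q];print("tray",np.array(P),np.mean(P,0))
r2=bot.outline_of("scene","drying_tray")
if r2:
    m2=r2[0]["region"].astype(np.uint8);q2=cv2.approxPolyDP(max(cv2.findContours(m2,0,2)[0],key=cv2.contourArea),12,True)[:,0]
    P2=[atz(ray(C["scene"],(v,u)),.012) for u,v in q2];print("scene tray",np.array(P2))
for t in("tall_cup_mid","middle_cup_mid","wide_cup_mid"):
    for n in C:
        r=bot.outline_of(n,t)
        if r: ys,xs=np.nonzero(r[0]["region"]);print(t,n,r[0]["confidence"],ys.min(),ys.max(),xs.min(),xs.max(),"rim-ctr?",ys.mean(),xs.mean())
ims=[]
for n,(r0,c0) in(("top",(246,296)),("scene",(215,306))):
    k=8
    im=cv2.resize(C[n]["color"][r0:r0+70,c0:c0+70 if n=="top" else c0+70],None,fx=k*.7,fy=k*.7,interpolation=cv2.INTER_CUBIC)
    a=im.copy()
    for (R,z) in((.020,.1),(.027,.066),(.034,.032),(.034,0)):
        th=np.linspace(0,2*np.pi,120)
        pt=np.array([(proj(C[n],(.457+R*np.cos(x),.157+R*np.sin(x),z))-(c0-.5,r0-.5))*k*.7 for x in th])
        cv2.polylines(a,[np.round(pt).astype(int)],True,(0,0,255),1)
    ims.append(a)
cv2.imwrite("pics/ov.png",np.hstack(ims))
E
```

```text
tray [[0.4022 0.4968 0.012 ]
 [0.5238 0.4868 0.012 ]
 [0.4991 0.2852 0.012 ]
 [0.3781 0.2985 0.012 ]] [0.4508 0.3918 0.012 ]
scene tray [[0.3802 0.3039 0.012 ]
 [0.4939 0.2877 0.012 ]
 [0.5104 0.495  0.012 ]
 [0.3946 0.5076 0.012 ]]
tall_cup_mid scene 0.91 225 247 331 351 rim-ctr? 236.0880195599022 341.33007334963327
tall_cup_mid top 0.55 269 291 323 342 rim-ctr? 279.54596100278553 332.4122562674095
middle_cup_mid scene 0.94 242 264 329 355 rim-ctr? 254.86547085201795 342.6614349775785
middle_cup_mid top 0.66 268 294 319 344 rim-ctr? 284.1746031746032 330.1005291005291
wide_cup_mid scene 0.67 254 278 325 356 rim-ctr? 269.19026548672565 340.23230088495575
wide_cup_mid top 0.47 267 296 315 346 rim-ctr? 285.8722222222222 326.1722222222222
```

View pics/ov.png

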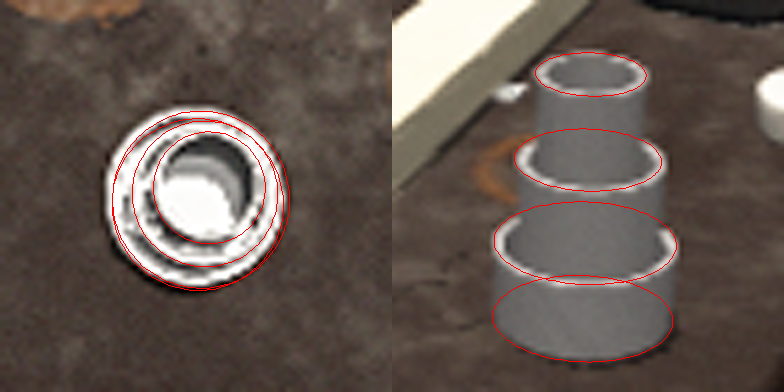

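The overlay, with circles for a cup axis at (0.457, 0.157), matches all three rims in both views to about 1–2 mm, best at y ≈ 0.158. That confirms rim heights of 0.100, 0.066 and 0.032 m. The tray centre is near (0.450, 0.394), turned about −7°. I'll move up first to clear the tablet, then over the cups.

move_arm:
  deltas:
    - [1,0,0,-0.05,0,0,0]
    - [1,0,0,-0.07,0,0,0]
    - [1,0.48,-0.53,-0.07,0,0,-58.5]
    - [1,0.48,-0.53,-0.07,0,0,-58.5]
    - [1,0.48,-0.53,-0.07,0,0,-58.5]
    - [1,0.48,-0.53,-0.07,0,0,-58.5]
    - [1,0.48,-0.53,-0.07,0,0,-58.5]
    - [1,0.48,-0.53,-0.07,0,0,-58.5]
    - [1,0.48,-0.53,-0.07,0,0,-58.5]
    - [1,0.48,-0.53,-0.07,0,0,-58.5]
    - [1,0.48,-0.53,-0.07,0,0,-58.5]
    - [1,0.48,-0.53,-0.07,0,0,-58.5]
    - [1,0.48,-0.53,-0.07,0,0,-58.5]
    - [1,0.48,-0.53,-0.07,0,0,-58.5]
    - [1,0.48,-0.53,-0.07,0,0,-58.5]
    - [1,0.48,-0.53,-0.07,0,0,-58.5]
    - [1,0.48,-0.53,-0.07,0,0,-58.5]
    - [1,0.481,-0.529,0.03,0,0,-58.5]
    - [1,0.481,-0.529,0.03,0,0,-58.5]
    - [1,0.481,-0.529,0.03,0,0,-58.5]
  newtons: 30

```text
clock: 3.3
tcp_pos: [0.4499, 0.1558, 0.1935]
eef_rot: [[0.123, 0.992, -0.018], [0.992, -0.123, -0.003], [-0.005, -0.017, -1.0]]
wrist_force: [-0.8, -0.2, -2.1]
opening: 0.0851
gripper_force: 0.0
```

move_arm:
  deltas:
    - [1,0,0,0,0,0,0]
    - [1,0,0,0,0,0,0]

```text
clock: 3.5
tcp_pos: [0.4593, 0.1571, 0.2046]
eef_rot: [[0.123, 0.992, 0.006], [0.992, -0.123, 0.001], [0.002, 0.006, -1.0]]
wrist_force: [-0.1, -0.4, -0.7]
opening: 0.0853
gripper_force: 0.0
```

```bash
cat >> h.py <<'E'
def to(*w):
    s=bot.observe();print(s["clock"],s["tcp_pos"],"tool delta",np.round(s["eef_rot"].T@(np.array(w)-s["tcp_pos"]),4));return s
E
python3 - <<'E'
from h import *
s=to(.457,.158,.2);print(s["eef_rot"],s["joint_velocities"])
ims=[]
c=bot.camera("scene");ims.append(cv2.resize(c["color"][150:300,260:420],None,fx=2.5,fy=2.5))
c=bot.camera("top");ims.append(cv2.resize(c["color"][200:350,250:410],None,fx=2.5,fy=2.5))
cv2.imwrite("pics/a1.png",np.hstack(ims))
E
```

```text
3.5 [0.45931938 0.15712921 0.20464192] tool delta [ 0.0006 -0.0024  0.0046]
[[ 1.23456649e-01  9.92332872e-01  5.82466953e-03]
 [ 9.92348817e-01 -1.23463313e-01  7.97322568e-04]
 [ 1.51034239e-03  5.68166914e-03 -9.99982719e-01]] [-0.08068882 -0.70693075 -1.05034526 -0.04978252 -0.24224445  0.04942216]
```

View pics/a1.png

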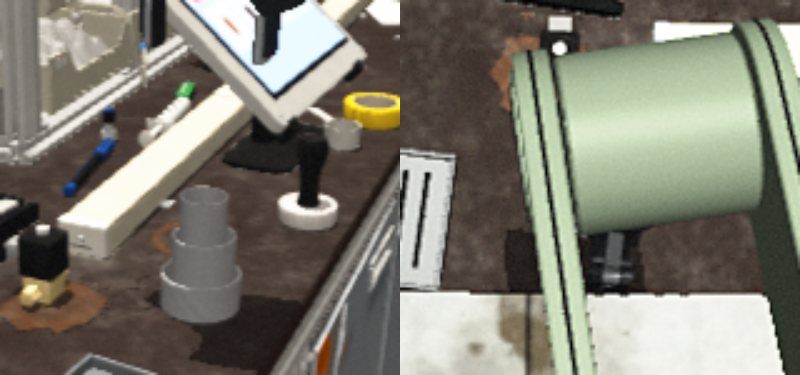

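The cups still stand untouched at (row 250, col 200 of the left crop), and the gripper is above them. I'll descend in stages.

move_arm:
  deltas:
    - [1,0,0,0.03,0,0,0]
    - [1,0,0,0.06,0,0,0]
    - [1,0,0,0.08,0,0,0]
    - [1,0,0,0.09,0,0,0]
    - [1,0,0,0.09,0,0,0]
    - [1,0,0,0.09,0,0,0]
    - [1,0,0,0.09,0,0,0]
    - [1,0,0,0.09,0,0,0]

```text
clock: 4.4
tcp_pos: [0.458, 0.1574, 0.1127]
eef_rot: [[0.123, 0.992, 0.003], [0.992, -0.123, 0.0], [0.001, 0.003, -1.0]]
wrist_force: [0.1, 0.4, -0.8]
opening: 0.0853
gripper_force: 0.0
```

```bash
python3 - <<'E'
from h import *
s=to(.457,.158,.067);print(s["eef_rot"])
c=bot.camera("scene");cv2.imwrite("pics/a2.png",cv2.resize(c["color"][170:290,270:410],None,fx=5,fy=5,interpolation=2))
E
```

```text
4.4 [0.45804573 0.15742301 0.11269443] tool delta [ 0.0004 -0.0012  0.0457]
[[ 1.22625301e-01  9.92449068e-01  2.80779192e-03]
 [ 9.92452724e-01 -1.22627027e-01  4.50425730e-04]
 [ 7.91335772e-04  2.73136715e-03 -9.99995957e-01]]
```

View pics/a2.png

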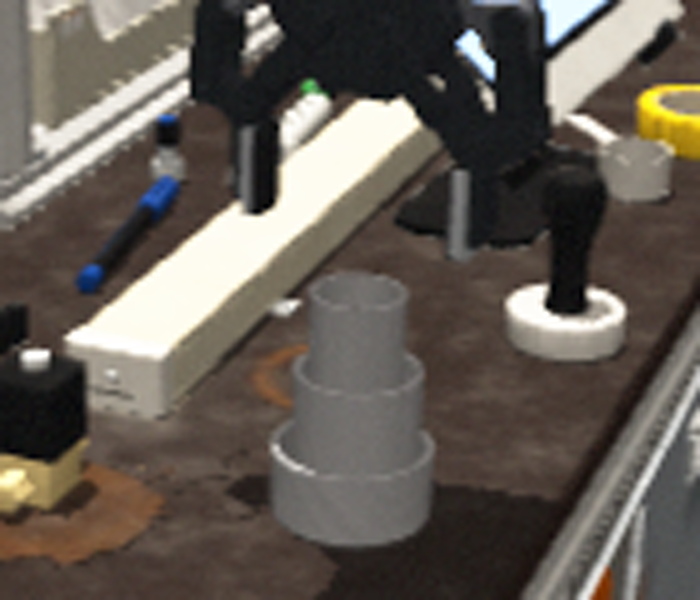

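Both fingers straddle the tall cup: their tips are at crop columns 262 and 462, and the cup axis is at column 358. I'll descend and close.

move_arm:
  deltas:
    - [1,0,0,0.02,0,0,0]
    - [1,0,0,0.035,0,0,0]
    - [1,0,-0.001,0.045,0,0,0]
    - [1,0,-0.001,0.045,0,0,0]
    - [1,0,-0.001,0.045,0,0,0]
    - [0.3,0,-0.001,0.045,0,0,0]
    - [0.15,0,-0.001,0.045,0,0,0]
    - [0.05,0,-0.001,0.045,0,0,0]
    - [-0.1,0,-0.001,0.045,0,0,0]
    - [-0.25,0,-0.001,0.045,0,0,0]
    - [-0.4,0,-0.001,0.045,0,0,0]
    - [-0.6,0,-0.001,0.045,0,0,0]
    - [-1,0,-0.001,0.045,0,0,0]
    - [-1,0,-0.001,0.045,0,0,0]
    - [-1,0,-0.001,0.045,0,0,0]
  newtons: 30

```text
clock: 5.95
tcp_pos: [0.4566, 0.1574, 0.0669]
eef_rot: [[0.123, 0.992, 0.001], [0.992, -0.123, 0.0], [0.0, 0.001, -1.0]]
wrist_force: [-0.4, 0.3, 6.5]
opening: 0.0397
gripper_force: 30.2
```

```bash
python3 - <<'E'
from h import *
s=bot.observe();print(s["opening"],s["gripper_force"],s["wrist_force"],s["tcp_pos"])
E
```

```text
0.03967062409779453 30.198036935180426 [-0.40421909  0.31828542  6.52304003] [0.45655594 0.15742964 0.06691672]
```

Gripped at 39.7 mm with 30 N. I'll lift slowly at first.

move_arm:
  deltas:
    - [-1,0,0,-0.003,0,0,0]
    - [-1,0,0,-0.008,0,0,0]
    - [-1,0,0,-0.016,0,0,0]
    - [-1,0,0,-0.026,0,0,0]
    - [-1,0,0,-0.038,0,0,0]
    - [-1,0,0,-0.05,0,0,0]
    - [-1,0,0,-0.065,0,0,0]
    - [-1,0,0,-0.08,0,0,0]
    - [-1,0,0,-0.095,0,0,0]
    - [-1,0,0,-0.11,0,0,0]
    - [-1,0,0,-0.12,0,0,0]
    - [-1,0,0,-0.12,0,0,0]
    - [-1,0,0,-0.12,0,0,0]
    - [-1,0,0,-0.12,0,0,0]

```text
clock: 7.35
tcp_pos: [0.4552, 0.1572, 0.1854]
eef_rot: [[0.123, 0.992, -0.002], [0.992, -0.123, -0.0], [-0.001, -0.002, -1.0]]
wrist_force: [-0.3, 0.8, -1.2]
opening: 0.0397
gripper_force: 30.2
```

```bash
python3 - <<'E'
from h import *
# tray local frame: centre and axes
th=np.radians(-7.0);ex=np.array([np.cos(th),np.sin(th)]);ey=np.array([-ex[1],ex[0]]);c0=np.array([.450,.394])
for l in((0,.04),(0,-.04)):print(l,c0+ex*l[0]+ey*l[1])
s=to(*(c0+ey*.04),.187);print(s["opening"],s["gripper_force"],s["wrist_force"])
c=bot.camera("scene");cv2.imwrite("pics/a3.png",cv2.resize(c["color"][150:390,220:420],None,fx=2.5,fy=2.5,interpolation=2))
for t in("tall_cup_mid","middle_cup_mid","wide_cup_mid"):
    r=bot.spot_point("scene",t)
    if r:print(t,np.round(r[0]["location"]),r[0]["confidence"],atz(ray(c,r[0]["location"]),{"t":.174,"m":.035,"w":.016}[t[0]]))
E
```

```text
(0, 0.04) [0.45487477 0.43370185]
(0, -0.04) [0.44512523 0.35429815]
7.35 [0.45515493 0.15723553 0.18542076] tool delta [ 0.2743 -0.0342 -0.0017]
0.03970092276752898 30.244544316083193 [-0.31292407  0.79863647 -1.2427512 ]
tall_cup_mid [196. 344.] 0.77 [0.44780641 0.17024835 0.174     ]
middle_cup_mid [256. 341.] 0.64 [0.45551461 0.15421559 0.035     ]
wide_cup_mid [262. 340.] 0.7 [0.45984453 0.14887316 0.016     ]
```

View pics/a3.png

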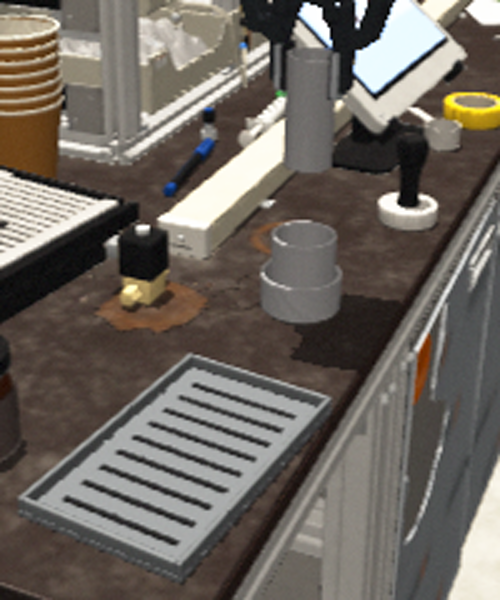

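The tall cup hangs free and upright in the gripper, and the middle and wide cups stayed put (crop 300,270). I'll carry it over the far half of the tray.

move_arm:
  deltas:
    - [-1,0.02,-0.003,0,0,0,0]
    - [-1,0.05,-0.008,0,0,0,0]
    - [-1,0.085,-0.013,0,0,0,0]
    - [-1,0.12,-0.018,0,0,0,0]
    - [-1,0.155,-0.023,0,0,0,0]
    - [-1,0.19,-0.028,0,0,0,0]
    - [-1,0.22,-0.033,0,0,0,0]
    - [-1,0.245,-0.037,0,0,0,0]
    - [-1,0.265,-0.04,0,0,0,0]
    - [-1,0.274,-0.041,0,0,0,0]
    - [-1,0.274,-0.041,0,0,0,0]
    - [-1,0.274,-0.041,0.02,0,0,0]
    - [-1,0.274,-0.041,0.045,0,0,0]
    - [-1,0.274,-0.041,0.07,0,0,0]
    - [-1,0.274,-0.041,0.09,0,0,0]
    - [-1,0.274,-0.041,0.105,0,0,0]
    - [-1,0.274,-0.041,0.11,0,0,0]
    - [-1,0.274,-0.041,0.11,0,0,0]
    - [-1,0.274,-0.041,0.11,0,0,0]
    - [-1,0.274,-0.041,0.11,0,0,0]

```text
clock: 9.55
tcp_pos: [0.4498, 0.435, 0.0779]
eef_rot: [[0.123, 0.992, 0.002], [0.992, -0.123, 0.002], [0.002, 0.002, -1.0]]
wrist_force: [-0.1, -0.5, -1.6]
opening: 0.0397
gripper_force: 30.3
```

```bash
python3 - <<'E'
from h import *
s=to(.448,.435,.063);print(s["opening"],s["gripper_force"],s["wrist_force"],s["eef_rot"])
c=bot.camera("scene");cv2.imwrite("pics/a4.png",cv2.resize(c["color"][190:390,200:400],None,fx=3,fy=3,interpolation=2))
E
```

```text
9.55 [0.44981873 0.43495874 0.07787471] tool delta [-0.0002 -0.0018  0.0149]
0.03968271325001309 30.295279920101166 [-0.0548995  -0.48415351 -1.58740925] [[ 0.12270239  0.99244079  0.00232393]
 [ 0.99244163 -0.12270638  0.00165861]
 [ 0.00193124  0.00210285 -0.99999592]]
```

View pics/a4.png

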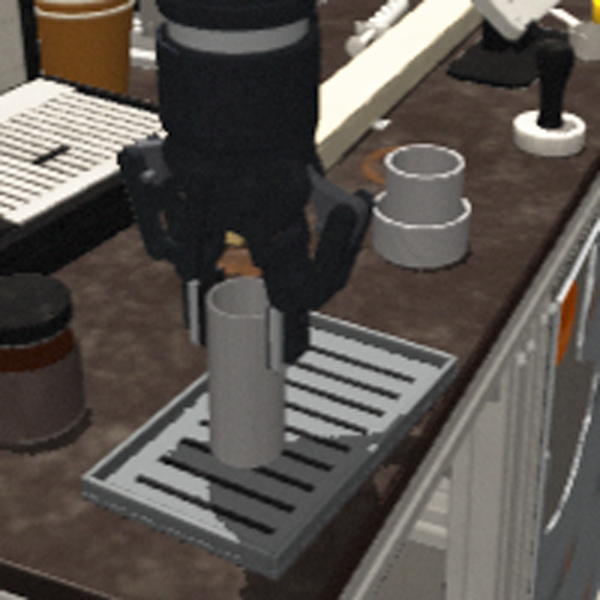

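The cup hangs upright over the tray's far half (foot at crop 460, 245), clear of the jar. I'll lower it slowly.

move_arm:
  deltas:
    - [-1,0,0,0.004,0,0,0]
    - [-1,0,0,0.008,0,0,0]
    - [-1,0,0,0.011,0,0,0]
    - [-1,0,0,0.012,0,0,0]
    - [-1,0,0,0.012,0,0,0]
    - [-1,0,0,0.012,0,0,0]
    - [-1,0,0,0.012,0,0,0]

```text
clock: 10.3
tcp_pos: [0.4489, 0.4344, 0.0645]
eef_rot: [[0.123, 0.992, 0.0], [0.992, -0.123, 0.0], [0.0, 0.0, -1.0]]
wrist_force: [0.2, -0.6, -0.9]
opening: 0.0398
gripper_force: 30.3
```

move_arm:
  deltas:
    - [-1,0,0,0.0005,0,0,0]
    - [-1,0,0,0.001,0,0,0]
    - [-1,0,0,0.0015,0,0,0]
    - [-1,0,0,0.0015,0,0,0]
    - [-1,0,0,0.0015,0,0,0]

```text
clock: 10.8
tcp_pos: [0.4489, 0.4344, 0.063]
eef_rot: [[0.123, 0.992, 0.0], [0.992, -0.123, 0.0], [0.0, 0.0, -1.0]]
wrist_force: [0.3, -0.9, 0.7]
opening: 0.0401
gripper_force: 30.3
```

move_arm:
  deltas:
    - [-1,0,0,0.0003,0,0,0]
    - [-1,0,0,0.0006,0,0,0]
    - [-1,0,0,0.0006,0,0,0]
    - [-1,0,0,0.0006,0,0,0]

```text
clock: 11.2
tcp_pos: [0.449, 0.4346, 0.0629]
eef_rot: [[0.123, 0.992, 0.0], [0.992, -0.123, 0.0], [0.001, 0.0, -1.0]]
wrist_force: [-1.0, -1.6, 6.1]
opening: 0.04
gripper_force: 30.3
```

Contact at 6 N. I'll release gently and rise.

move_arm:
  deltas:
    - [-0.06,0,0,0,0,0,0]
    - [-0.02,0,0,0,0,0,0]
    - [0.02,0,0,0,0,0,0]
    - [0.1,0,0,0,0,0,0]
    - [0.2,0,0,0,0,0,0]
    - [0.4,0,0,0,0,0,0]
    - [0.4,0,0,0,0,0,0]
    - [0.4,0,0,0,0,0,0]
    - [0.4,0,0,-0.005,0,0,0]
    - [0.4,0,0,-0.02,0,0,0]
    - [0.4,0,0,-0.04,0,0,0]
    - [0.6,0,0,-0.07,0,0,0]
    - [0.8,0,0,-0.1,0,0,0]
    - [1,0,0,-0.12,0,0,0]
    - [1,0,0,-0.12,0,0,0]
    - [1,0,0,-0.12,0,0,0]

```text
clock: 12.8
tcp_pos: [0.4491, 0.4345, 0.1832]
eef_rot: [[0.123, 0.992, 0.001], [0.992, -0.123, 0.001], [0.001, 0.001, -1.0]]
wrist_force: [0.1, -0.1, -0.2]
opening: 0.0852
gripper_force: 0.0
```

```bash
python3 - <<'E'
from h import *
s=to(.457,.158,.183);print(s["opening"],s["wrist_force"])
c=bot.camera("scene");cv2.imwrite("pics/a5.png",cv2.resize(c["color"][190:390,200:400],None,fx=3,fy=3,interpolation=2))
for t in("tall_cup_mid","middle_cup_mid","wide_cup_mid"):
    r=bot.outline_of("scene",t)
    if r: ys,xs=np.nonzero(r[0]["region"]);print(t,r[0]["confidence"],ys.min(),ys.max(),xs.min(),xs.max())
for (x,y,R,z,z0) in((.449,.4345,.02,.096,.004),(.457,.158,.027,.066,.004),(.457,.158,.034,.032,0)):
    p=np.array([proj(c,(x+R*np.cos(a),y+R*np.sin(a),zz)) for a in np.linspace(0,6.28,90) for zz in (z,z0)]);print("pred",p.min(0)[::-1],p.max(0)[::-1])
E
```

```text
12.8 [0.44906436 0.43448388 0.18315646] tool delta [-2.734e-01  4.180e-02 -1.000e-04]
0.08520262518125046 [ 0.11488798 -0.10374279 -0.21581739]
tall_cup_mid 0.95 291 353 268 296
wide_cup_mid 0.72 255 278 325 356
pred [290.0127904 267.6927583] [354.67055453 295.15310936]
pred [237.61798421 326.59968205] [275.89027756 353.39443592]
pred [250.64590437 323.26112894] [279.2772951  356.08991507]
```

View pics/a5.png

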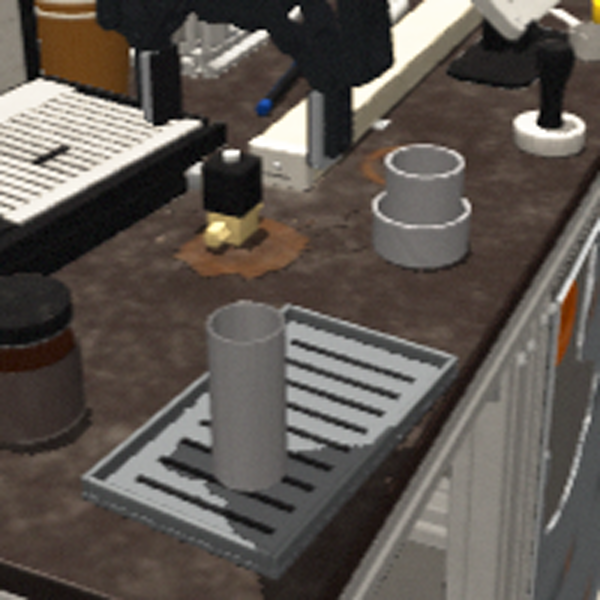

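The tall cup stands upright on the tray floor, and its outline matches the prediction to about 1 px. The middle cup's rim is at crop (160, 425), a touch toward −x. Next I'll go to the middle cup.

move_arm:
  deltas:
    - [1,-0.02,0.003,0,0,0,0]
    - [1,-0.05,0.008,0,0,0,0]
    - [1,-0.09,0.014,0,0,0,0]
    - [1,-0.13,0.02,0,0,0,0]
    - [1,-0.17,0.025,0,0,0,0]
    - [1,-0.21,0.031,0,0,0,0]
    - [1,-0.24,0.036,0,0,0,0]
    - [1,-0.26,0.039,0,0,0,0]
    - [1,-0.273,0.0405,0,0,0,0]
    - [1,-0.273,0.0405,0,0,0,0]
    - [1,-0.273,0.0405,0,0,0,0]
    - [1,-0.273,0.0405,0.03,0,0,0]
    - [1,-0.273,0.0405,0.06,0,0,0]
    - [1,-0.273,0.0405,0.085,0,0,0]
    - [1,-0.273,0.0405,0.1,0,0,0]
    - [1,-0.273,0.0405,0.105,0,0,0]
    - [1,-0.273,0.0405,0.105,0,0,0]
    - [1,-0.273,0.0405,0.105,0,0,0]
    - [1,-0.273,0.0405,0.105,0,0,0]

```text
clock: 14.9
tcp_pos: [0.4567, 0.1589, 0.0784]
eef_rot: [[0.122, 0.992, 0.003], [0.992, -0.122, 0.0], [0.001, 0.003, -1.0]]
wrist_force: [0.4, -0.4, 0.2]
opening: 0.0852
gripper_force: 0.0
```

```bash
python3 - <<'E'
from h import *
s=to(.4555,.158,.032)
c=bot.camera("scene");cv2.imwrite("pics/a6.png",cv2.resize(c["color"][200:290,280:400],None,fx=5,fy=5,interpolation=2))
E
```

```text
14.9 [0.45665765 0.15885938 0.07840964] tool delta [-0.001  -0.0012  0.0464]
```

View pics/a6.png

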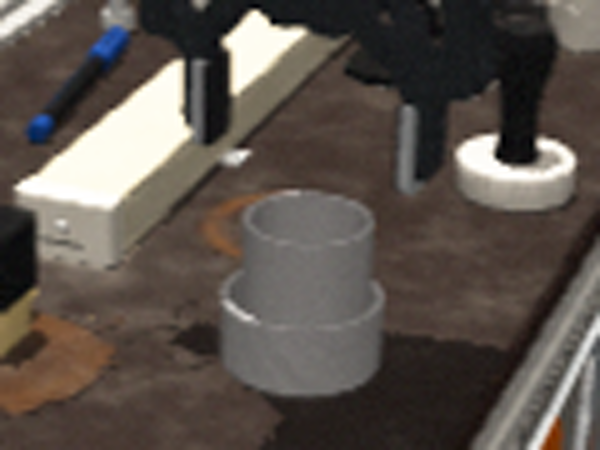

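The fingers straddle the cup: pads at crop columns 207 and 400, cup axis at 309. I'll shift 1 mm toward −x, descend and grip.

move_arm:
  deltas:
    - [1,0,-0.001,0.02,0,0,0]
    - [1,0,-0.001,0.035,0,0,0]
    - [1,0,-0.001,0.045,0,0,0]
    - [1,0,-0.001,0.045,0,0,0]
    - [1,0,-0.001,0.045,0,0,0]
    - [0.6,0,-0.001,0.045,0,0,0]
    - [0.45,0,-0.001,0.045,0,0,0]
    - [0.35,0,-0.001,0.045,0,0,0]
    - [0.28,0,-0.001,0.045,0,0,0]
    - [0.2,0,-0.001,0.045,0,0,0]
    - [0.1,0,-0.001,0.045,0,0,0]
    - [-0.2,0,-0.001,0.045,0,0,0]
    - [-1,0,-0.001,0.045,0,0,0]
    - [-1,0,-0.001,0.045,0,0,0]
    - [-1,0,-0.001,0.045,0,0,0]
  newtons: 30

```text
clock: 16.45
tcp_pos: [0.4558, 0.1587, 0.033]
eef_rot: [[0.123, 0.992, 0.002], [0.992, -0.123, 0.0], [0.001, 0.002, -1.0]]
wrist_force: [1.7, 0.4, 6.1]
opening: 0.0526
gripper_force: 31.6
```

move_arm:
  deltas:
    - [-1,0,0,0,0,0,0]
    - [-1,0,0,-0.002,0,0,0]
    - [-1,0,0,-0.005,0,0,0]
    - [-1,0,0,-0.01,0,0,0]
    - [-1,0,0,-0.015,0,0,0]
    - [-1,0,0,-0.015,0,0,0]
    - [-1,0,0,-0.015,0,0,0]

```text
clock: 17.15
tcp_pos: [0.4541, 0.1585, 0.0472]
eef_rot: [[0.123, 0.992, -0.001], [0.992, -0.123, -0.0], [-0.0, -0.001, -1.0]]
wrist_force: [0.1, -0.0, -1.4]
opening: 0.0525
gripper_force: 32.0
```

```bash
python3 - <<'E'
from h import *
s=to(.4555,.158,.14);print(s["opening"],s["gripper_force"],s["wrist_force"])
c=bot.camera("scene");cv2.imwrite("pics/a7.png",cv2.resize(c["color"][200:290,280:400],None,fx=5,fy=5,interpolation=2))
E
```

```text
17.15 [0.45406242 0.15849203 0.04719539] tool delta [-0.0003  0.0014 -0.0928]
0.052496717915703914 31.97288742667297 [ 0.12507129 -0.04826939 -1.38674132]
```

View pics/a7.png

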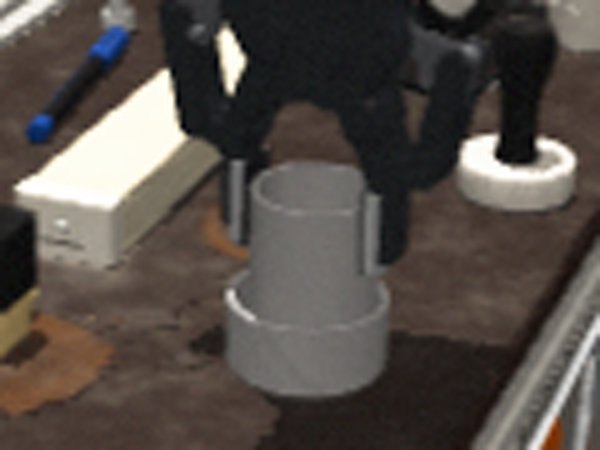

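The middle cup is held upright and rising, with its foot still inside the wide cup. The wide cup slid only about 2 mm (column 301 to 308 of the crop). I'll lift it clear.

move_arm:
  deltas:
    - [-1,0,0,-0.008,0,0,0]
    - [-1,0,0,-0.018,0,0,0]
    - [-1,0,0,-0.03,0,0,0]
    - [-1,0,0,-0.045,0,0,0]
    - [-1,0,0,-0.06,0,0,0]
    - [-1,0,0,-0.075,0,0,0]
    - [-1,0,0,-0.09,0,0,0]
    - [-1,0,0,-0.1,0,0,0]
    - [-1,0,0,-0.1,0,0,0]
    - [-1,0,0,-0.1,0,0,0]
    - [-1,0,0,-0.1,0,0,0]

```text
clock: 18.3
tcp_pos: [0.4538, 0.1584, 0.1464]
eef_rot: [[0.123, 0.992, -0.002], [0.992, -0.123, -0.0], [-0.0, -0.002, -1.0]]
wrist_force: [0.0, -0.7, -0.4]
opening: 0.0525
gripper_force: 32.0
```

```bash
python3 - <<'E'
from h import *
s=to(.444,.353,.147);print(s["opening"],s["gripper_force"],s["wrist_force"])
c=bot.camera("scene")
for t in("tall_cup_mid","middle_cup_mid","wide_cup_mid"):
    r=bot.outline_of("scene",t)
    if r: ys,xs=np.nonzero(r[0]["region"]);print(t,r[0]["confidence"],ys.min(),ys.max(),xs.min(),xs.max())
for (x,y,R,z,z0) in((.454,.158,.027,.18,.118),(.457,.158,.034,.032,0),(.4545,.158,.034,.032,0)):
    p=np.array([proj(c,(x+R*np.cos(a),y+R*np.sin(a),zz)) for a in np.linspace(0,6.28,90) for zz in (z,z0)]);print("pred",p.min(0)[::-1],p.max(0)[::-1])
E
```

```text
18.3 [0.45377396 0.15839727 0.14640017] tool delta [ 0.1919 -0.0336 -0.0006]
0.05250132604462936 32.031214825983625 [ 0.01522842 -0.72653218 -0.36064045]
tall_cup_mid 0.98 291 353 268 295
middle_cup_mid 0.26 203 241 372 395
wide_cup_mid 0.87 252 279 326 357
pred [186.00330463 328.92348133] [225.00920117 357.28380277]
pred [250.64590437 323.26112894] [279.2772951  356.08991507]
pred [250.85469482 324.35381837] [279.52487756 357.23166194]
```

move_arm:
  deltas:
    - [-1,0.015,-0.003,0,0,0,0]
    - [-1,0.04,-0.007,0,0,0,0]
    - [-1,0.07,-0.012,0,0,0,0]
    - [-1,0.1,-0.018,0,0,0,0]
    - [-1,0.13,-0.023,0,0,0,0]
    - [-1,0.16,-0.029,0,0,0,0]
    - [-1,0.18,-0.032,0,0,0,0]
    - [-1,0.19,-0.033,0,0,0,0]
    - [-1,0.19,-0.033,0,0,0,0]
    - [-1,0.19,-0.033,0,0,0,0]
    - [-1,0.19,-0.033,0.02,0,0,0]
    - [-1,0.19,-0.033,0.045,0,0,0]
    - [-1,0.19,-0.033,0.07,0,0,0]
    - [-1,0.19,-0.033,0.09,0,0,0]
    - [-1,0.19,-0.033,0.1,0,0,0]
    - [-1,0.19,-0.033,0.104,0,0,0]
    - [-1,0.19,-0.033,0.104,0,0,0]
    - [-1,0.19,-0.033,0.104,0,0,0]
    - [-1,0.19,-0.033,0.104,0,0,0]
    - [-1,0.19,-0.033,0.104,0,0,0]

```text
clock: 20.5
tcp_pos: [0.4458, 0.3516, 0.0442]
eef_rot: [[0.123, 0.992, 0.002], [0.992, -0.123, 0.001], [0.001, 0.002, -1.0]]
wrist_force: [0.4, -0.2, -0.5]
opening: 0.0525
gripper_force: 32.0
```

move_arm:
  deltas:
    - [-1,0,0,0.003,0,0,0]
    - [-1,0,0,0.006,0,0,0]
    - [-1,0,0,0.0075,0,0,0]
    - [-1,0,0,0.0085,0,0,0]
    - [-1,0,0,0.0085,0,0,0]
    - [-1,0,0,0.0085,0,0,0]

```text
clock: 21.1
tcp_pos: [0.4451, 0.3511, 0.0346]
eef_rot: [[0.123, 0.992, -0.0], [0.992, -0.123, -0.0], [-0.0, -0.0, -1.0]]
wrist_force: [0.6, 1.0, -0.9]
opening: 0.0526
gripper_force: 32.0
```

move_arm:
  deltas:
    - [-1,0,0,0.0005,0,0,0]
    - [-1,0,0,0.001,0,0,0]
    - [-1,0,0,0.0015,0,0,0]
    - [-1,0,0,0.0015,0,0,0]
    - [-1,0,0,0.0015,0,0,0]

```text
clock: 21.6
tcp_pos: [0.4451, 0.3511, 0.0332]
eef_rot: [[0.123, 0.992, -0.0], [0.992, -0.123, 0.0], [0.0, -0.0, -1.0]]
wrist_force: [-0.6, 0.5, -1.5]
opening: 0.0522
gripper_force: 32.0
```

move_arm:
  deltas:
    - [-1,0,0,0.0004,0,0,0]
    - [-1,0,0,0.0008,0,0,0]
    - [-1,0,0,0.0008,0,0,0]
    - [-1,0,0,0.0008,0,0,0]

```text
clock: 22.0
tcp_pos: [0.4452, 0.3512, 0.033]
eef_rot: [[0.123, 0.992, 0.0], [0.992, -0.123, 0.0], [0.0, 0.0, -1.0]]
wrist_force: [-2.5, -0.3, 5.9]
opening: 0.0523
gripper_force: 32.7
```

Contact at 6 N. Release and rise.

move_arm:
  deltas:
    - [0.24,0,0,0,0,0,0]
    - [0.28,0,0,0,0,0,0]
    - [0.32,0,0,0,0,0,0]
    - [0.4,0,0,0,0,0,0]
    - [0.5,0,0,0,0,0,0]
    - [0.7,0,0,0,0,0,0]
    - [0.7,0,0,0,0,0,0]
    - [0.7,0,0,0,0,0,0]
    - [0.7,0,0,-0.005,0,0,0]
    - [0.7,0,0,-0.02,0,0,0]
    - [0.7,0,0,-0.045,0,0,0]
    - [0.7,0,0,-0.08,0,0,0]
    - [1,0,0,-0.12,0,0,0]
    - [1,0,0,-0.16,0,0,0]
    - [1,0,0,-0.18,0,0,0]
    - [1,0,0,-0.18,0,0,0]
    - [1,0,0,-0.18,0,0,0]

```text
clock: 23.7
tcp_pos: [0.4452, 0.3512, 0.2134]
eef_rot: [[0.123, 0.992, 0.002], [0.992, -0.123, 0.001], [0.001, 0.001, -1.0]]
wrist_force: [-1.2, 0.9, -0.4]
opening: 0.0853
gripper_force: 0.0
```

```bash
python3 - <<'E'
from h import *
s=to(.444,.353,.2);print(s["opening"],s["wrist_force"])
c=bot.camera("scene");cv2.imwrite("pics/a8.png",cv2.resize(c["color"][190:390,200:400],None,fx=3,fy=3,interpolation=2))
for t in("tall_cup_mid","middle_cup_mid","wide_cup_mid"):
    r=bot.outline_of("scene",t)
    if r: ys,xs=np.nonzero(r[0]["region"]);print(t,r[0]["confidence"],ys.min(),ys.max(),xs.min(),xs.max())
for (x,y,R,z,z0) in((.449,.4345,.02,.096,.004),(.445,.3515,.027,.066,.004),(.4545,.158,.034,.032,0)):
    p=np.array([proj(c,(x+R*np.cos(a),y+R*np.sin(a),zz)) for a in np.linspace(0,6.28,90) for zz in (z,z0)]);print("pred",p.min(0)[::-1],p.max(0)[::-1])
E
```

```text
23.7 [0.44517579 0.35123547 0.21340503] tool delta [ 0.0016 -0.0014  0.0134]
0.08533500368143544 [-1.21146961  0.86471987 -0.42009   ]
tall_cup_mid 0.81 291 353 269 295
middle_cup_mid 0.88 280 327 293 323
wide_cup_mid 0.93 251 279 325 358
pred [290.0127904 267.6927583] [354.67055453 295.15310936]
pred [280.65329974 290.39292922] [328.69538483 322.48597765]
pred [250.85469482 324.35381837] [279.52487756 357.23166194]
```

View pics/a8.png

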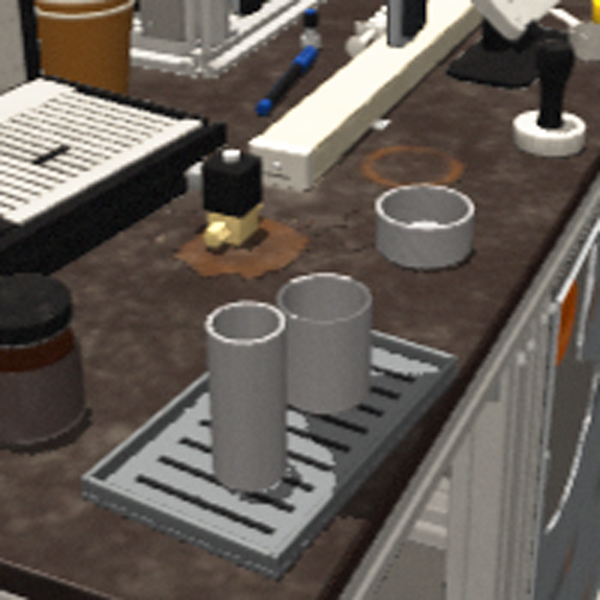

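Both cups stand upright on the tray floor at crop (395, 245) and (345, 325). The wide cup is at (225, 425), the bystanders are undisturbed and the gripper is clear.

```bash
python3 -c "
from workcell import bot
print(bot.job_done())"
```

```text
the job is handed in; nothing more can be done
None
```

The tall cup and then the middle cup were set upright on the drying tray and the job is handed in; the wide cup stayed standing but slid about 2 mm when the middle cup was gripped, and the tamper, valve and jar were not touched.

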